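Hang the button dipper in its notch on the button box rim

ROBOT

A 7-joint arm with a two-finger parallel gripper is mounted at the origin on the work surface. World frame = base frame: x ahead of the robot, y to its left, z up, the work surface at z = 0. Lengths are in m, angles in rad, forces in N, time in s.
With the tool pointing down it reaches from about 0.35 to 0.9 m from the base axis. Payload 19.9 kg.
Tool frame: the origin (TCP) lies at the very end of the fingers, on their centre line; the grasp point (between the pads) lies 19 mm behind it (env.hold_point_z is the distance from the TCP to the grasp point, in m); z points along the fingers, x is the direction in which the jaws open and shut, and the axes are right-handed (so a half turn about z gives the same grasp; the last joint's range is limited). The gripper opens to 85 mm and grips with 20 to 120 N. Pads are 22 mm wide; open, the fingers measure 114 mm over their backs; the gripper's body (76 mm by 85 mm) begins 54 mm behind the grasp point. The pads swing forward as they close: fully open they stand 13 mm farther back than shut.
Start: joints at [-1.145, 0.417, -0.01, 1.614, 0.005, 1.111, -0.053], TCP at [0.282, 0.558, 0.231] pointing down, gripper open.
Joint ranges: [-2.81, 2.81], [-0.39, 2.02], [-1.27, 1.25], [0.06, 2.57], [-1.19, 4.33], [0.19, 2], [-2.82, 2.82]. Speed limits (rad/s): [1.89, 1.89, 2.39, 2.39, 3.01, 3.01, 3.01].

INTERFACE

Orientations are given as a rotation vector (axis times angle).
In Python, from plant import env gives the robot as it stands.
- The arm moves only by the tool apply_moves, never from a script. Its argument "motion" is a list of rows, each an object of numbers: "dx", "dy", "dz": the shift along the tool's x, y, z in m; "wx", "wy", "wz": the turn, a rotation vector about the tool's x, y, z in rad; "hand": the finger opening in m, from 0 to 0.0854. In form: [{"dx": .., "dy": .., "dz": .., "wx": .., "wy": .., "wz": .., "hand": ..}, ...]. A call has 1 to 12 rows; each row shifts and turns the commanded pose from where the row before left it, along the tool's axes as they then stand; what a row does not reach is not made up. A row lasts 1/8 s, in which the tool goes at most 62.5 mm and 10.7 degrees, less where a joint would pass 70% of its speed; a pose out of reach is approached as far as the arm can. A call is refused whole if a number of a shift passes 0.0625 or a number of a turn 0.188, either way. A call with a gripper value outside its range is refused whole. The fingers move at their own pace and stop on an object; "grip_force" is the grip in N (left out, the last holds). Time passes only in rows, so rows that do not move let the fingers close. It gives the time, the measured TCP pose, the force and the opening at its end, in the units of the state.
- env.state(): the state, without advancing time (a new reading comes with each control period).
- env.capture(name): name is "scene" or "top" or "wrist"; returns a dict with "pixels" (480x640x3 uint8, red, green, blue), "z_map" (480x640 float32, m along the optical axis (not along the pixel's ray), 0 where there is no reading), "fx", "fy", "cx", "cy" (pixels), "k1" (the pictures are not rectified: a ray, as slopes to the right and down, at radius r is drawn at 1 + k1 r^2 times it, then the intrinsics apply), "extrinsics" (4x4, takes a point from world to camera coordinates); the wrist camera has in their place "tool_from_camera" (4x4, takes a point from camera to tool coordinates, whose origin is the TCP and whose axes are the tool frame's). Camera axes: x right, y down, z forward; pixel columns grow to the right and rows downward; lengths in m; the calibration is good to about 2 mm. A picture is of the moment at which its call begins: read the wrist's pose just before it.
- env.hand_in(): hands the job in, once; it reports no verdict.
The state is a dict: "clock": time; "joint_pos": joint angles; "joint_velocities": joint speeds; "joint_torque": joint torques, N m; "tcp_pos": TCP position; "ee_rot": TCP orientation; "wrist_force": force on the tool from outside, world axes, zero at the start; "torque": the same for the moment, N m; "opening": finger opening in m.
Only numpy, scipy, OpenCV 4.12 (cv2) and the standard library are available. Lean on these libraries where they do the work, as an engineer would, in place of code of your own. Each camera call takes 0.05 s, during which the arm holds its last target. There are 200 camera calls.

TASK

Pick up the button dipper and hang it by its own hook over the steel rim on the far side of the button box, cup outside the box, fully home in the notch of the rim so that it cannot slide along. The notch may be anywhere along the middle of the rim: bring the hook down over the rim, let it slide lightly along until it drops in, and do not force it against the box. Let go of it hanging upright and still, and leave the spool, jar and weight where they are.

Things in the scene. Friction and masses are not known exactly. Their poses are not given: they have to be found in the camera images.
- dipper: Loose aluminium button dipper, upright, 0.11 to 0.24 kg. Origin: centre of the underside of its round cup (60 mm across, 50 high), z up. At x -32 to -36 mm a strap (16 mm wide in y) rises from z 2 mm to the hook, which points to -x: a bridge at z 110 to 114 mm reaching to x -50, then a tongue at x -46 to -50 going down to z 90. The throat between strap and tongue is 10 mm wide.
- hook (a point): Middle of the underside of the hook's bridge, over the throat (dipper x -41, y 0, z 110 mm); it rests on the rim. Axes as the dipper's.
- grip (a point): Centre of the dipper's upright wooden grip (dipper x -41, y 0, z 146 mm): 14 mm (x) by 16 mm (y), standing on the bridge from z 114 to 175 mm. Take it from above, closing along y, with the fingertips above dipper z 130 mm, as the rim beside the notch comes up to z 120 mm when the dipper hangs. Axes as the dipper's.
- crate: Fixed wooden button box, 200 (x) by 300 (y) by 100 mm high, walls 8 mm, buttons inside to 55 mm. Origin: centre of its underside, z up. Its far wall (+x) carries an upright steel rim strip, see rim_mid. Hung home, the dipper has the box's heading and its hook point is at box z 135 mm. Forces between dipper and box must stay below 25 N.
- rim_mid (a point): Fixed on the box (box x 98, y 0, z 145 mm), mid thickness at the level top edge of the rim strip. Axes as the box's: y along the rim. The strip is 4 mm thick, 220 mm long, rises 45 mm over the wall and has one notch, 24 mm wide, 10 mm deep. The strip is rigid, but may be set anywhere along the wall: the notch's middle is at y -40 to +40 mm, not measured; see or feel it.
- spool: Loose wooden thread spool, 52 mm across, 70 mm high; a bystander. Origin: centre of its underside.
- jar: Loose clear jar with steel cap, 56 mm across, 85 mm high; a bystander. Origin: centre of its underside.
- weight: Loose steel pattern weight with a small knob, 60 mm across, 46 mm high; a bystander. Origin: centre of its underside.
Mind the look-alikes: they are no part of the job. Of the things like the dipper, leave any that is blue; of the rest the larger one is meant.

How it is judged:
On the way, in this order (a step that is already met when the one before it is completed fails the run):
1. the dipper is lifted in the gripper, its underside more than 20 mm above the table (height (world z) of dipper above 0.02 m and contact force between the fingers and dipper above 1 N), for 0.1 s.
2. the hook is brought down astride the rim, its bridge less than 12 mm above the rim's top edge, while the gripper still holds it (contact force between the fingers and dipper above 1 N and x of hook in the frame of crate between 0.092 and 0.104 m and y of hook in the frame of crate between -0.1 and 0.1 m and z of hook in the frame of crate between 0.13 and 0.157 m), for 0.1 s.
At the end, for the whole second after the job is handed in: The dipper hangs released and at rest on the rim, cup outside, upright within 0.15 rad, hook down in the notch: hook point 131 to 139 mm above the box's underside, within 6 mm of the strip's mid thickness and within 55 mm of the middle of the far wall (x of hook in the frame of crate between 0.092 and 0.104 m and y of hook in the frame of crate between -0.055 and 0.055 m and z of hook in the frame of crate between 0.131 and 0.139 m and angle between dipper's own z axis and vertical below 0.15 rad and contact force between dipper and crate above 0.3 N and linear speed of dipper below 0.02 m/s and angular speed of dipper below 0.2 rad/s); the robot touches nothing.
It fails at once if the dipper is forced against the box or its rim with more than 25 N (contact force between dipper and crate above 25 N).
It fails at once if the gripper presses on the box with more than 25 N (contact force between the fingers and crate above 25 N).
It fails at once if the spool is moved more than 20 mm or tipped (distance of spool from where it was at the start of the episode above 0.02 m or angle between spool's own z axis and vertical above 0.3 rad).
It fails at once if the jar is moved more than 20 mm or tipped (distance of jar from where it was at the start of the episode above 0.02 m or angle between jar's own z axis and vertical above 0.3 rad).
It fails at once if the weight is moved more than 20 mm or tipped (distance of weight from where it was at the start of the episode above 0.02 m or angle between weight's own z axis and vertical above 0.3 rad).
It also fails if it takes over 69 s, if anything falls off the work surface, if the arm or the gripper's body presses on something with over 40 N, if the wrist force passes 120 N, or if a joint passes its speed limit or range.

## Working session

There is one attempt and no reset: what is moved stays moved. The work goes in short steps, Python scripts to look and compute and a tool call to move; the robot and the scene stay as the last step left them, time stands still between calls to the robot, and variables do not carry over. Pictures are saved under pics/ and viewed, about 8 in all and at most 12, crops included, and the job is handed in when it is done.

Besides the shell and the picture viewer there is one more tool, called as a command line: name --argument value ..., lists and objects as JSON in quotes. apply_moves: Moves the arm, as the interface text tells. Its arguments: {"type":"object","properties":{"motion":{"type":"array"},"grip_force":{"type":"number"}},"required":["motion"]}

```bash
mkdir -p pics; ls; cat > h.py <<'E'
import numpy as np, cv2
from scipy.spatial.transform import Rotation as R
from plant import env
def cap(n):
    s=env.state(); c=env.capture(n)
    if n=='wrist':
        T=np.eye(4); T[:3,:3]=R.from_rotvec(s['ee_rot']).as_matrix(); T[:3,3]=s['tcp_pos']
        c['wc']=T@c['tool_from_camera']
    else: c['wc']=np.linalg.inv(c['extrinsics'])
    return c
def world(c):
    v,u=np.mgrid[0:480,0:640]
    K=np.array([[c['fx'],0,c['cx']],[0,c['fy'],c['cy']],[0,0,1]],float)
    p=np.stack([u,v],-1).reshape(-1,1,2).astype(float)
    r=cv2.undistortPoints(p,K,np.array([c['k1'],0,0,0,0.])).reshape(480,640,2)
    z=c['z_map']
    P=np.dstack([r[...,0]*z,r[...,1]*z,z])
    W=P@c['wc'][:3,:3].T+c['wc'][:3,3]
    W[z<=0]=np.nan
    return W
def save(c,n): cv2.imwrite('pics/'+n,c['pixels'][...,::-1])
E
python3 - <<'E'
from h import *
for n in('scene','top'):
    c=cap(n); save(c,n+'1.png'); np.save(n+'1.npy',world(c)); print(n,c['wc'].round(3).tolist(),c['fx'],c['k1'])
print(env.state(),env.hold_point_z)
E
```

```text
pics
scene [[-0.379, 0.476, -0.794, 1.446], [0.925, 0.207, -0.317, 0.316], [0.013, -0.855, -0.519, 0.721], [0.0, 0.0, 0.0, 1.0]] 617.25698388322 0.07449520881207312
top [[-0.018, -0.989, 0.145, 0.38], [-1.0, 0.017, -0.012, -0.069], [0.01, -0.145, -0.989, 1.046], [0.0, 0.0, 0.0, 1.0]] 571.1533115326675 -0.17255662198110602
{'clock': 0.1, 'joint_pos': array([-1.14450466,  0.41793535, -0.01031811,  1.61412487,  0.00467723,
        1.11070454, -0.05299583]), 'joint_velocities': array([-0.00053037,  0.0004949 ,  0.0003518 , -0.00320817, -0.0011609 ,
       -0.00050273, -0.00106276]), 'joint_torque': array([ 1.54040728e-03, -8.65830374e+01,  6.80302195e-01, -4.35640419e+01,
        1.92185602e-02,  4.90766062e-03, -2.15557287e-05]), 'tcp_pos': array([0.28167196, 0.55756824, 0.23070503]), 'ee_rot': array([ 2.67524523e+00,  1.64577110e+00, -1.48279407e-03]), 'wrist_force': array([-0.38437484,  0.48285639, -0.50425079]), 'torque': array([0.00424282, 0.02347188, 0.03750228]), 'opening': 0.08540802193051124} 0.0187
```

View pics/scene1.png

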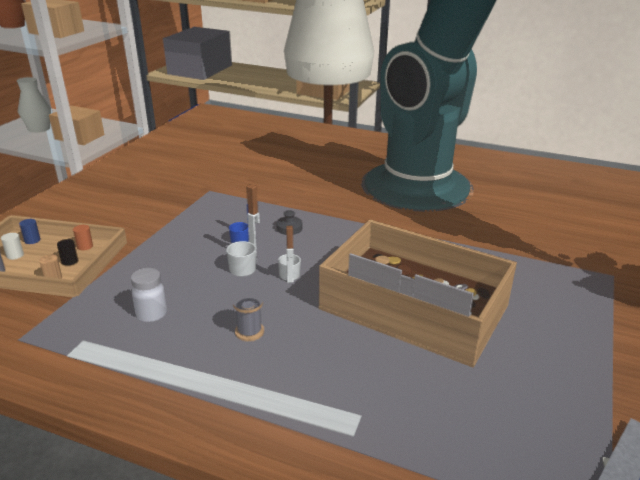

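View pics/top1.png

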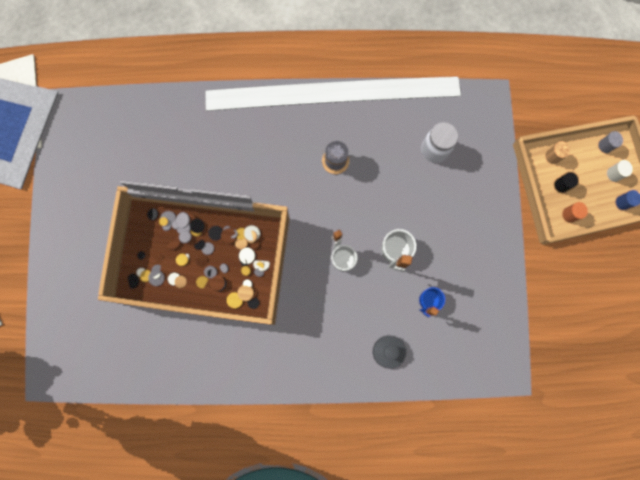

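The scene view shows the box at (415,290), with its notch near (407,283). The large white dipper is at (242,258), the small one at (290,265) and the blue one at (240,232). In the top view, the large dipper's cup is at (399,247) with its grip at (405,261). The rim runs from (123,188) to (250,200).

```bash
cat > m.py <<'E'
from h import *
T=np.load('top1.npy'); S=np.load('scene1.npy')
P=np.vstack([T.reshape(-1,3),S.reshape(-1,3)]); P=P[~np.isnan(P[:,0])]
print('table z',np.nanmedian(T[100:130,300:320,2]), np.nanmedian(S[330:350,300:320,2]))
c0=T[247,399]; print('cup px',c0, T[261,405],T[237,337])
near=P[np.hypot(P[:,0]-c0[0],P[:,1]-c0[1])<.09]
for lo,hi in((.01,.045),(.045,.055),(.06,.1),(.105,.12),(.125,.17),(.17,.19)):
    q=near[(near[:,2]>lo)&(near[:,2]<hi)]
    if len(q): print(lo,hi,len(q),np.median(q,0).round(4),q.min(0).round(4),q.max(0).round(4))
# cup rim circle
for nm,W in(('T',T),('S',S)):
    q=W.reshape(-1,3); q=q[(np.hypot(q[:,0]-c0[0],q[:,1]-c0[1])<.06)&(q[:,2]>.02)&(q[:,2]<.054)]
    A=np.c_[2*q[:,:2],np.ones(len(q))]
    if len(q)>5:
        s=np.linalg.lstsq(A,(q[:,:2]**2).sum(1),rcond=None)[0]; print(nm,'circle',s[:2],np.sqrt(s[2]+s[0]**2+s[1]**2),len(q))
    g=W.reshape(-1,3); g=g[(np.hypot(g[:,0]-c0[0],g[:,1]-c0[1])<.1)&(g[:,2]>.12)&(g[:,2]<.19)]
    if len(g): print(nm,'grip',len(g),g.mean(0),g.min(0),g.max(0)); 
# rim
for nm,W in(('T',T),('S',S)):
    q=W.reshape(-1,3); b=T[250,195]
    q=q[(q[:,2]>.108)&(q[:,2]<.16)&(abs(q[:,0]-b[0])<.2)&(abs(q[:,1]-b[1])<.2)]
    if len(q)<20: continue
    m=q[:,:2].mean(0); u=np.linalg.svd(q[:,:2]-m,full_matrices=False)[2][0]
    if u[1]<0:u=-u
    t=(q[:,:2]-m)@u; d=(q[:,:2]-m)@np.array([u[1],-u[0]])
    print(nm,'rim',len(q),m,u,np.degrees(np.arctan2(-u[0],u[1])),t.min(),t.max(),d.std(),q[:,2].max())
    for k in np.arange(-.12,.12,.005):
        s=(t>=k)&(t<k+.005)
        if s.any(): print(round(k,3),q[s,2].max().round(4),end='; ')
    print()
for nm,(r,c) in dict(c1=(187,122),c2=(208,286),c3=(320,272),c4=(298,102)).items(): print(nm,T[r,c])
E
python3 m.py
```

```text
table z 0.0013565698979017826 0.0030987678368914473
cup px [ 0.53199862 -0.23538956  0.00593905] [ 0.4856922  -0.21732562  0.17217   ] [ 0.53194021 -0.11469126  0.13074903]
0.01 0.045 935 [ 0.5355 -0.2266  0.0306] [ 0.4498 -0.288   0.01  ] [ 0.5612 -0.1455  0.045 ]
0.045 0.055 380 [ 0.5322 -0.227   0.0493] [ 0.4937 -0.2581  0.045 ] [ 0.5612 -0.1988  0.0549]
0.06 0.1 152 [ 0.4966 -0.219   0.0837] [ 0.4794 -0.231   0.0601] [ 0.5025 -0.2097  0.1   ]
0.105 0.12 103 [ 0.4921 -0.2168  0.1129] [ 0.4785 -0.2299  0.1051] [ 0.5034 -0.2082  0.1198]
0.125 0.17 262 [ 0.4928 -0.2155  0.1475] [ 0.4807 -0.2304  0.1252] [ 0.4991 -0.2102  0.1697]
0.17 0.19 147 [ 0.4898 -0.2187  0.1746] [ 0.4807 -0.2294  0.1701] [ 0.5    -0.2108  0.1784]
T circle [ 0.527202   -0.22759206] 0.028447169138382338 346
T grip 171 [ 0.48738361 -0.21722678  0.16144813] [ 0.48071403 -0.22727343  0.12043023] [ 0.49688105 -0.21018933  0.17838753]
S circle [ 0.52932129 -0.22877655] 0.027604341850767725 719
S grip 268 [ 0.49289388 -0.21814641  0.15070433] [ 0.48102241 -0.23038761  0.12010687] [ 0.50001853 -0.2106193   0.17760636]
T
[... 1025 characters left out ...]
; -0.09 0.1464; -0.085 0.1486; -0.08 0.1472; -0.075 0.1473; -0.07 0.1481; -0.065 0.1462; -0.06 0.1471; -0.055 0.1457; -0.05 0.1477; -0.045 0.1465; -0.04 0.1469; -0.035 0.1461; -0.03 0.1478; -0.025 0.1472; -0.02 0.1468; -0.015 0.1371; -0.01 0.138; -0.005 0.1377; 0.0 0.1374; 0.005 0.1469; 0.01 0.1467; 0.015 0.1463; 0.02 0.1467; 0.025 0.1469; 0.03 0.1466; 0.035 0.1476; 0.04 0.1476; 0.045 0.1466; 0.05 0.1485; 0.055 0.1475; 0.06 0.1482; 0.065 0.1477; 0.07 0.1474; 0.075 0.148; 0.08 0.1477; 0.085 0.1477; 0.09 0.1475; 0.095 0.1479; 0.1 0.1463; 
c1 [0.6316535  0.25420116 0.09972205]
c2 [ 0.5880493  -0.03110021  0.10084866]
c3 [ 0.40027897 -0.00563129  0.0962926 ]
c4 [0.43943877 0.28244977 0.10151561]
```

apply_moves --motion '[{"dx": -0.02,"dy": 0.018,"dz": -0.01},{"dx": -0.04,"dy": 0.036,"dz": -0.01},{"dx": -0.04,"dy": 0.036,"dz": -0.01},{"dx": -0.04,"dy": 0.036,"dz": -0.01},{"dx": -0.04,"dy": 0.036,"dz": -0.01},{"dx": -0.04,"dy": 0.036},{"dx": -0.04,"dy": 0.036},{"dx": -0.04,"dy": 0.036},{"dx": -0.04,"dy": 0.036},{"dx": -0.04,"dy": 0.036},{"dx": -0.04,"dy": 0.036},{"dx": -0.04,"dy": 0.036}]'

```text
invalid input
```

apply_moves --motion '[{"dx": -0.04,"dy": 0.036},{"dx": -0.04,"dy": 0.036},{"dx": -0.038,"dy": 0.034},{"dx": -0.02,"dy": 0.015},{"wz": -0.105},{"wz": -0.106},{},{}]'

```text
invalid input
```

```bash
python3 - <<'E'
from h import *
c=cap('wrist'); save(c,'w1.png'); W=world(c); np.save('w1.npy',W)
s=env.state(); M=R.from_rotvec(s['ee_rot']).as_matrix(); print(s['clock'],s['tcp_pos'],M.round(3).tolist(),s['joint_pos'].round(2)); print(c['tool_from_camera'].round(3).tolist())
q=W.reshape(-1,3); 
g=q[(q[:,2]>.165)&(q[:,2]<.185)&(np.hypot(q[:,0]-.49,q[:,1]+.218)<.05)]
if len(g): print('top',len(g),g.mean(0),cv2.minAreaRect((g[:,:2]*1000).astype(np.float32)))
q=q[(q[:,2]>.02)&(q[:,2]<.054)&(np.hypot(q[:,0]-.53,q[:,1]+.228)<.045)]
A=np.c_[2*q[:,:2],np.ones(len(q))]; r=np.linalg.lstsq(A,(q[:,:2]**2).sum(1),rcond=None)[0]; print('circle',r[:2],np.sqrt(r[2]+r[0]**2+r[1]**2),len(q))
E
```

```text
0.15 [0.28172455 0.55761491 0.23081236] [[0.451, 0.893, -0.0], [0.893, -0.451, -0.001], [-0.001, 0.0, -1.0]] [-1.14  0.42 -0.01  1.61  0.    1.11 -0.05]
[[1.0, 0.0, -0.002, -0.0], [0.0, 0.949, 0.315, -0.081], [0.002, -0.315, 0.949, -0.143], [0.0, 0.0, 0.0, 1.0]]
circle [0. 0.] 0.0 0
```

View pics/w1.png

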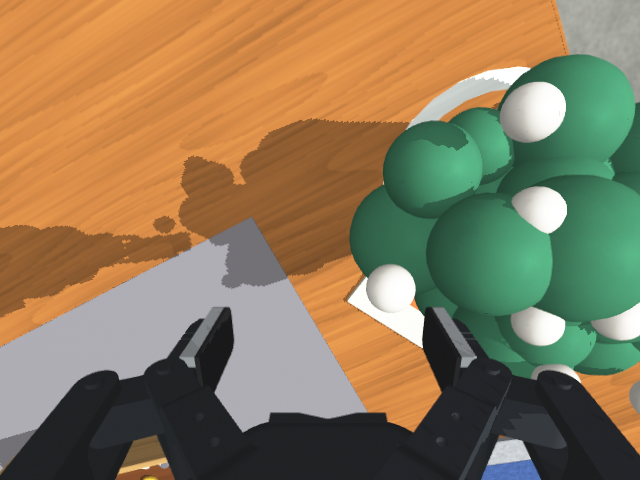

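The call was refused, probably because every row needs all its fields. The wrist view shows only the mat corner and a plant at (500,200), not the work area.

apply_moves --motion '[{"dx": -0.02,"dy": 0.018,"dz": -0.01,"wx": 0,"wy": 0,"wz": 0,"hand": 0.085},{"dx": -0.04,"dy": 0.036,"dz": -0.01,"wx": 0,"wy": 0,"wz": 0,"hand": 0.085},{"dx": -0.04,"dy": 0.036,"dz": -0.01,"wx": 0,"wy": 0,"wz": 0,"hand": 0.085},{"dx": -0.04,"dy": 0.036,"dz": -0.01,"wx": 0,"wy": 0,"wz": 0,"hand": 0.085},{"dx": -0.04,"dy": 0.036,"dz": -0.01,"wx": 0,"wy": 0,"wz": 0,"hand": 0.085},{"dx": -0.04,"dy": 0.036,"dz": 0,"wx": 0,"wy": 0,"wz": 0,"hand": 0.085},{"dx": -0.04,"dy": 0.036,"dz": 0,"wx": 0,"wy": 0,"wz": 0,"hand": 0.085},{"dx": -0.04,"dy": 0.036,"dz": 0,"wx": 0,"wy": 0,"wz": 0,"hand": 0.085},{"dx": -0.04,"dy": 0.036,"dz": 0,"wx": 0,"wy": 0,"wz": 0,"hand": 0.085},{"dx": -0.04,"dy": 0.036,"dz": 0,"wx": 0,"wy": 0,"wz": 0,"hand": 0.085},{"dx": -0.04,"dy": 0.036,"dz": 0,"wx": 0,"wy": 0,"wz": 0,"hand": 0.085},{"dx": -0.04,"dy": 0.036,"dz": 0,"wx": 0,"wy": 0,"wz": 0,"hand": 0.085}]'

```text
clock: 1.65
tcp_pos: [0.444, -0.0411, 0.2815]
ee_rot: [2.676, 1.646, 0.001]
wrist_force: [0.4, 0.2, -0.4]
opening: 0.0851
```

apply_moves --motion '[{"dx": -0.04,"dy": 0.036,"dz": 0,"wx": 0,"wy": 0,"wz": 0,"hand": 0.085},{"dx": -0.04,"dy": 0.036,"dz": 0,"wx": 0,"wy": 0,"wz": -0.07,"hand": 0.085},{"dx": -0.035,"dy": 0.03,"dz": 0,"wx": 0,"wy": 0,"wz": -0.07,"hand": 0.085},{"dx": -0.022,"dy": 0.019,"dz": 0,"wx": 0,"wy": 0,"wz": -0.07,"hand": 0.085},{"dx": 0,"dy": 0,"dz": 0,"wx": 0,"wy": 0,"wz": 0,"hand": 0.085},{"dx": 0,"dy": 0,"dz": 0,"wx": 0,"wy": 0,"wz": 0,"hand": 0.085}]'

```text
clock: 2.4
tcp_pos: [0.4969, -0.2135, 0.2811]
ee_rot: [-2.489, -1.917, 0.001]
wrist_force: [0.2, -0.7, 0.4]
opening: 0.0849
```

```bash
cat > d.py <<'E'
from h import *
import sys
s=env.state(); c=cap('wrist'); save(c,sys.argv[1]+'.png'); W=world(c); np.save(sys.argv[1]+'.npy',W)
M=R.from_rotvec(s['ee_rot']).as_matrix(); print(s['clock'],s['tcp_pos'],M.round(3).tolist(),s['joint_pos'].round(2))
q=W.reshape(-1,3); 
g=q[(q[:,2]>.165)&(q[:,2]<.185)&(np.hypot(q[:,0]-.49,q[:,1]+.218)<.04)]
if len(g): print('top',len(g),g.mean(0),cv2.minAreaRect((g[:,:2]*1000).astype(np.float32)))
q=q[(q[:,2]>.02)&(q[:,2]<.054)&(np.hypot(q[:,0]-.53,q[:,1]+.228)<.045)]
A=np.c_[2*q[:,:2],np.ones(len(q))]; r=np.linalg.lstsq(A,(q[:,:2]**2).sum(1),rcond=None)[0]; print('circle',r[:2],np.sqrt(r[2]+r[0]**2+r[1]**2),len(q))
E
python3 d.py w2
```

```text
2.4 [ 0.49688696 -0.21352903  0.28105159] [[0.255, 0.967, -0.001], [0.967, -0.255, 0.0], [0.0, -0.001, -1.0]] [-0.18  0.25  0.64  1.78 -0.16  1.16  1.82]
top 391 [ 0.48545617 -0.21861747  0.17424017] ((486.540283203125, -219.07534790039062), (15.793495178222656, 14.197870254516602), 75.77308654785156)
circle [ 0.52518999 -0.22797034] 0.027552946190982298 872
```

View pics/w2.png

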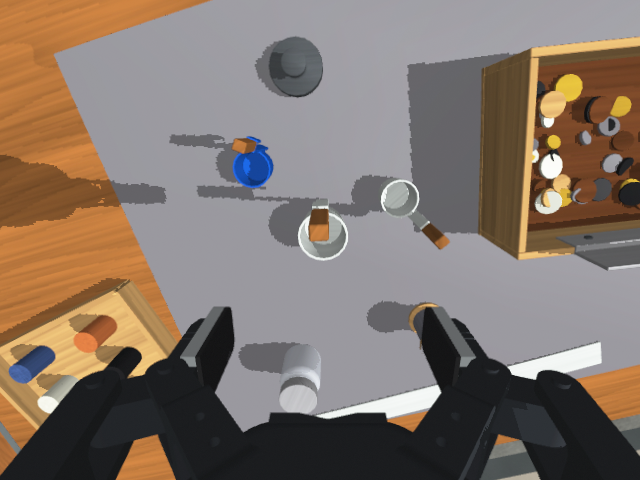

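The large dipper's grip top is at (319,228) in the wrist view, with its cup at (323,235). The depth data put the grip at (0.487, -0.219), yaw about -14.5°. The path down is clear.

apply_moves --motion '[{"dx": -0.007,"dy": -0.009,"dz": 0.01,"wx": 0,"wy": 0,"wz": 0,"hand": 0.06},{"dx": 0,"dy": 0,"dz": 0.03,"wx": 0,"wy": 0,"wz": 0,"hand": 0.06},{"dx": 0,"dy": 0,"dz": 0.03,"wx": 0,"wy": 0,"wz": 0,"hand": 0.06},{"dx": 0,"dy": 0,"dz": 0.03,"wx": 0,"wy": 0,"wz": 0,"hand": 0.06},{"dx": 0,"dy": 0,"dz": 0.03,"wx": 0,"wy": 0,"wz": 0,"hand": 0.06},{"dx": 0,"dy": 0,"dz": 0.014,"wx": 0,"wy": 0,"wz": 0,"hand": 0.06},{"dx": 0,"dy": 0,"dz": 0,"wx": 0,"wy": 0,"wz": 0,"hand": 0.06}]'

```text
clock: 3.32
tcp_pos: [0.486, -0.2185, 0.137]
ee_rot: [-2.488, -1.917, 0.001]
wrist_force: [-0.2, 0.3, 0.1]
opening: 0.0598
```

apply_moves --motion '[{"dx": 0,"dy": 0,"dz": 0,"wx": 0,"wy": 0,"wz": 0,"hand": 0.01},{"dx": 0,"dy": 0,"dz": 0,"wx": 0,"wy": 0,"wz": 0,"hand": 0.0},{"dx": 0,"dy": 0,"dz": 0,"wx": 0,"wy": 0,"wz": 0,"hand": 0.0},{"dx": 0,"dy": 0,"dz": 0,"wx": 0,"wy": 0,"wz": 0,"hand": 0.0},{"dx": 0,"dy": 0,"dz": 0,"wx": 0,"wy": 0,"wz": 0,"hand": 0.0},{"dx": 0,"dy": 0,"dz": 0,"wx": 0,"wy": 0,"wz": 0,"hand": 0.0},{"dx": 0,"dy": 0,"dz": 0,"wx": 0,"wy": 0,"wz": 0,"hand": 0.0}]' --grip_force 40

```text
clock: 4.2
tcp_pos: [0.4872, -0.2186, 0.1381]
ee_rot: [2.488, 1.917, 0.002]
wrist_force: [-1.2, 1.1, 6.9]
opening: 0.0157
```

apply_moves --motion '[{"dx": 0,"dy": 0,"dz": -0.01,"wx": 0,"wy": 0,"wz": 0,"hand": 0.0},{"dx": 0,"dy": 0,"dz": -0.03,"wx": 0,"wy": 0,"wz": 0,"hand": 0.0},{"dx": 0,"dy": 0,"dz": -0.03,"wx": 0,"wy": 0,"wz": 0,"hand": 0.0},{"dx": 0,"dy": 0,"dz": -0.03,"wx": 0,"wy": 0,"wz": 0,"hand": 0.0},{"dx": 0,"dy": 0,"dz": -0.03,"wx": 0,"wy": 0,"wz": 0,"hand": 0.0},{"dx": 0,"dy": 0,"dz": -0.02,"wx": 0,"wy": 0,"wz": 0,"hand": 0.0},{"dx": 0,"dy": 0,"dz": -0.01,"wx": 0,"wy": 0,"wz": 0,"hand": 0.0},{"dx": 0,"dy": 0,"dz": 0,"wx": 0,"wy": 0,"wz": 0,"hand": 0.0}]'

```text
clock: 5.2
tcp_pos: [0.4867, -0.2186, 0.2977]
ee_rot: [2.488, 1.917, 0.001]
wrist_force: [0.4, 0.8, -1.5]
opening: 0.0154
```

apply_moves --motion '[{"dx": 0.015,"dy": 0.002,"dz": 0,"wx": 0,"wy": 0,"wz": 0,"hand": 0.0},{"dx": 0.03,"dy": 0.003,"dz": 0,"wx": 0,"wy": 0,"wz": 0,"hand": 0.0},{"dx": 0.035,"dy": 0.003,"dz": 0,"wx": 0,"wy": 0,"wz": 0,"hand": 0.0},{"dx": 0.04,"dy": 0.004,"dz": 0,"wx": 0,"wy": 0,"wz": 0,"hand": 0.0},{"dx": 0.04,"dy": 0.004,"dz": 0,"wx": 0,"wy": 0,"wz": 0,"hand": 0.0},{"dx": 0.04,"dy": 0.004,"dz": 0,"wx": 0,"wy": 0,"wz": 0,"hand": 0.0},{"dx": 0.04,"dy": 0.003,"dz": 0,"wx": 0,"wy": 0,"wz": 0,"hand": 0.0},{"dx": 0.04,"dy": 0.003,"dz": 0,"wx": 0,"wy": 0,"wz": 0,"hand": 0.0},{"dx": 0.04,"dy": 0.003,"dz": 0,"wx": 0,"wy": 0,"wz": 0,"hand": 0.0},{"dx": 0.035,"dy": 0.003,"dz": 0,"wx": 0,"wy": 0,"wz": -0.035,"hand": 0.0},{"dx": 0.019,"dy": 0,"dz": 0,"wx": 0,"wy": 0,"wz": -0.045,"hand": 0.0},{"dx": 0,"dy": 0,"dz": 0,"wx": 0,"wy": 0,"wz": -0.027,"hand": 0.0}]'

```text
clock: 6.7
tcp_pos: [0.6119, 0.1364, 0.2964]
ee_rot: [-2.378, -2.052, 0.002]
wrist_force: [0.2, -0.6, -2.5]
opening: 0.0152
```

apply_moves --motion '[{"dx": 0,"dy": 0,"dz": 0,"wx": 0,"wy": 0,"wz": 0,"hand": 0.0},{"dx": 0,"dy": 0,"dz": 0,"wx": 0,"wy": 0,"wz": 0,"hand": 0.0}]'

```text
clock: 6.95
tcp_pos: [0.6122, 0.1338, 0.2975]
ee_rot: [2.384, 2.045, -0.0]
wrist_force: [-0.4, -0.1, -1.8]
opening: 0.0155
```

```bash
python3 - <<'E'
from h import *
s=env.state(); t=s['tcp_pos']; M=R.from_rotvec(s['ee_rot']).as_matrix(); print(s['clock'],t,M.round(3).tolist(),s['wrist_force'],s['opening'])
ims=[]
for n in('scene','top','wrist'):
    c=cap(n); W=world(c); np.save(n+'3.npy',W); ims.append(c['pixels'])
    q=W.reshape(-1,3)
    p=np.array([[*t,1]]).T
    # dipper parts below tcp
    for nm,lo,hi in(('hook/strap',-.05,-.015),('cup',-.132,-.09)):
        g=q[(q[:,2]>t[2]+lo)&(q[:,2]<t[2]+hi)&(np.hypot(q[:,0]-t[0]-.01,q[:,1]-t[1])<.09)]
        if len(g): print(n,nm,len(g),g.mean(0).round(4),g.min(0).round(4),g.max(0).round(4))
sc=ims[0][60:340,200:560]; tp=ims[1][100:330,80:380]
o=np.zeros((600,800,3),np.uint8); 
a=cv2.resize(sc,(460,358)); o[:358,:460]=a
b=cv2.resize(tp,(340,261)); o[:261,460:]=b
w=cv2.resize(ims[2],(320,240)); o[360:,460:780]=w
cv2.imwrite('pics/c3.png',o[...,::-1])
E
```

```text
6.95 [0.61217534 0.13383627 0.29748645] [[0.152, 0.988, 0.0], [0.988, -0.152, -0.0], [-0.0, 0.0, -1.0]] [-0.4275434  -0.13863618 -1.75193554] 0.015465969405980018
scene hook/strap 258 [0.6194 0.1339 0.2653] [0.6036 0.1239 0.2476] [0.6276 0.1423 0.2821]
scene cup 1235 [0.6597 0.1289 0.19  ] [0.6206 0.1008 0.1656] [0.685  0.1568 0.2075]
top hook/strap 100 [0.6079 0.1311 0.2648] [0.6041 0.123  0.2483] [0.6216 0.1421 0.2805]
top cup 343 [0.6369 0.1149 0.1881] [0.6174 0.098  0.1655] [0.6841 0.146  0.2075]
wrist hook/strap 717 [0.604  0.135  0.2686] [0.6018 0.1266 0.2502] [0.608  0.1429 0.2824]
wrist cup 1052 [0.6323 0.1323 0.1868] [0.6156 0.1021 0.1655] [0.6705 0.1568 0.2075]
```

View pics/c3.png

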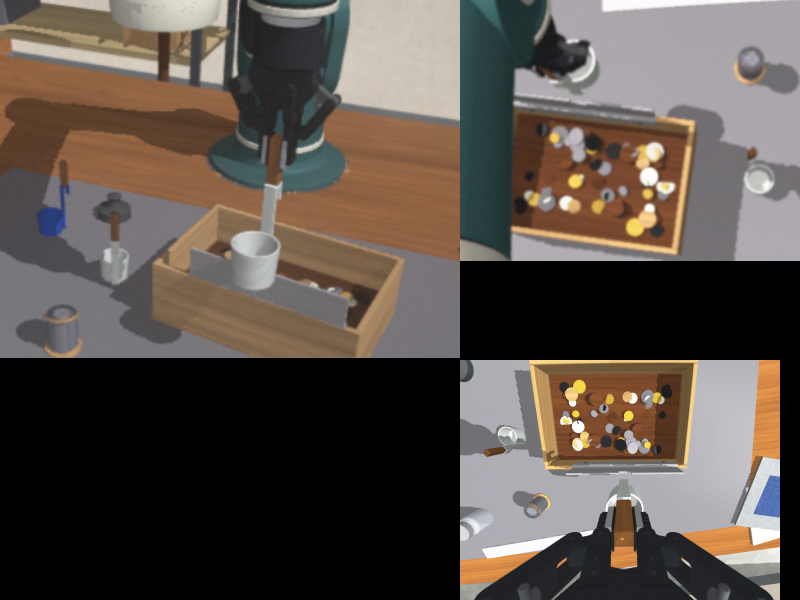

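Composite view: the dipper is held upright and its hook is over the rim line, with the cup on the far side. Next I'll measure the hook against the rim within each camera.

```bash
cat > rel.py <<'E'
from h import *
a=np.radians(-8.4); X=np.array([np.cos(a),np.sin(a)]); Y=np.array([-np.sin(a),np.cos(a)])
s=env.state(); t=s['tcp_pos']; print('tcp',t[:2]@X,t[:2]@Y,t[2])
tx=t[:2]@X; ty=t[:2]@Y
for n in('scene','wrist','top'):
    q=np.load(n+'3.npy').reshape(-1,3); b=np.c_[q[:,:2]@X,q[:,:2]@Y,q[:,2]]
    r=b[(b[:,2]>.115)&(b[:,2]<.152)&(abs(b[:,0]-tx)<.025)&(abs(b[:,1]-ty)<.15)]
    if len(r)>20:
        f=np.polyfit(r[:,1]-ty,r[:,0],1); print(n,'rim x',np.median(r[:,0]).round(4),'slope deg',np.degrees(f[0]).round(2),'pctl',np.percentile(r[:,0],[5,95]).round(4),len(r),'zmax',np.percentile(r[:,2],98).round(4))
        print(' '.join(f"{k*1000:.0f}:{r[(r[:,1]-ty>=k)&(r[:,1]-ty<k+.004),2].max(initial=0)*1000:.0f}" for k in np.arange(-.12,.12,.004)))
    for nm,lo,hi in(('hook',t[2]-.047,t[2]-.024),('strap',t[2]-.075,t[2]-.05),('cup',t[2]-.132,t[2]-.09)):
        g=b[(b[:,2]>lo)&(b[:,2]<hi)&(abs(b[:,0]-tx-.02)<.06)&(abs(b[:,1]-ty)<.04)]
        if nm!='cup': g=g[abs(g[:,0]-tx)<.025]
        if len(g)>10: print(n,nm,len(g),'x',np.percentile(g[:,0],[5,50,95]).round(4),'y',np.percentile(g[:,1],[3,97]).round(4),g[:,1].mean().round(4),'z',g[:,2].min().round(4))
E
python3 rel.py
```

```text
tcp 0.5860215176672064 0.22247012571795927 0.2974479077396743
scene rim x 0.589 slope deg 0.01 pctl [0.5864 0.5914] 1601 zmax 0.1472
-120:0 -116:0 -112:145 -108:147 -104:147 -100:147 -96:148 -92:148 -88:147 -84:148 -80:147 -76:146 -72:148 -68:147 -64:146 -60:147 -56:147 -52:149 -48:126 -44:0 -40:0 -36:0 -32:0 -28:0 -24:0 -20:0 -16:0 -12:0 -8:115 -4:116 0:122 4:126 8:131 12:148 16:147 20:148 24:147 28:148 32:148 36:148 40:146 44:147 48:147 52:148 56:147 60:148 64:147 68:147 72:147 76:148 80:148 84:148 88:148 92:147 96:147 100:148 104:148 108:149 112:0 116:0
scene hook 174 x [0.5809 0.5955 0.5988] y [0.2137 0.2294] 0.2229 z 0.2505
scene strap 138 x [0.5931 0.5958 0.5981] y [0.2139 0.2293] 0.2219 z 0.2227
scene cup 1233 x [0.6022 0.6435 0.6567] y [0.1971 0.2495] 0.224 z 0.1655
wrist rim x 0.5845 slope deg -0.09 pctl [0.5836 0.5873] 2579 zmax 0.1464
-120:0 -116:0 -112:147 -108:147 -104:147 -100:147 -96:147 -92:147 -88:147 -84:147 -80:147 -76:147 -72:147 -68:147 -64:146 -60:146 -56:146 -52:146 -48:146 -44:147 -40:147 -36:146 -32:146 -28:147 -24:147 -20:147 -16:147 -12:146 -8:136 -4:137 0:
[... 383 characters left out ...]
.08 pctl [0.585  0.5891] 717 zmax 0.1467
-120:0 -116:0 -112:147 -108:146 -104:146 -100:145 -96:150 -92:146 -88:145 -84:145 -80:146 -76:147 -72:144 -68:145 -64:146 -60:147 -56:145 -52:147 -48:145 -44:148 -40:145 -36:147 -32:146 -28:147 -24:146 -20:146 -16:145 -12:142 -8:135 -4:136 0:136 4:138 8:139 12:146 16:146 20:146 24:146 28:147 32:147 36:147 40:147 44:146 48:147 52:147 56:145 60:148 64:145 68:147 72:146 76:146 80:144 84:147 88:146 92:145 96:138 100:125 104:116 108:0 112:0 116:0
top hook 71 x [0.5789 0.5797 0.5943] y [0.2122 0.2278] 0.2183 z 0.2506
top strap 33 x [0.593  0.5936 0.5958] y [0.2134 0.2245] 0.2175 z 0.2227
top cup 340 x [0.5928 0.6091 0.6491] y [0.1929 0.2286] 0.2067 z 0.1655
```

The hook lines up with the rim in x to about 0.5 mm. The notch centre is about 2 mm further along +y.

apply_moves --motion '[{"dx": 0.002,"dy": 0,"dz": 0.01,"wx": 0,"wy": 0,"wz": 0,"hand": 0.0},{"dx": 0,"dy": 0,"dz": 0.02,"wx": 0,"wy": 0,"wz": 0,"hand": 0.0},{"dx": 0,"dy": 0,"dz": 0.02,"wx": 0,"wy": 0,"wz": 0,"hand": 0.0},{"dx": 0,"dy": 0,"dz": 0.02,"wx": 0,"wy": 0,"wz": 0,"hand": 0.0},{"dx": 0,"dy": 0,"dz": 0.015,"wx": 0,"wy": 0,"wz": 0,"hand": 0.0},{"dx": 0,"dy": 0,"dz": 0.008,"wx": 0,"wy": 0,"wz": 0,"hand": 0.0},{"dx": 0,"dy": 0,"dz": 0.004,"wx": 0,"wy": 0,"wz": 0,"hand": 0.0},{"dx": 0,"dy": 0,"dz": 0,"wx": 0,"wy": 0,"wz": 0,"hand": 0.0},{"dx": 0,"dy": 0,"dz": 0,"wx": 0,"wy": 0,"wz": 0,"hand": 0.0}]'

```text
clock: 8.22
tcp_pos: [0.6128, 0.1371, 0.2008]
ee_rot: [2.382, 2.048, 0.001]
wrist_force: [0.4, 0.6, -2.0]
opening: 0.0159
```

```bash
sed -i "s/^s=env.state.*/&\nfor n in('scene','wrist','top'): np.save(n+'3.npy',world(cap(n)))/" rel.py; python3 rel.py; python3 -c "
from h import *
c=cap('wrist');save(c,'w4.png');s=env.state();print(s['wrist_force'],s['clock'])"
```

```text
tcp 0.5862072897588989 0.22512738853133848 0.20083573468946408
scene rim x 0.5891 slope deg -0.04 pctl [0.5864 0.5955] 2118 zmax 0.1475
-120:0 -116:131 -112:146 -108:147 -104:146 -100:148 -96:146 -92:146 -88:147 -84:147 -80:147 -76:147 -72:147 -68:148 -64:149 -60:147 -56:147 -52:147 -48:148 -44:149 -40:148 -36:146 -32:148 -28:147 -24:147 -20:147 -16:146 -12:150 -8:150 -4:151 0:151 4:152 8:147 12:147 16:147 20:146 24:148 28:147 32:147 36:147 40:148 44:148 48:147 52:147 56:148 60:148 64:148 68:149 72:148 76:147 80:147 84:147 88:148 92:147 96:148 100:148 104:148 108:0 112:0 116:0
scene hook 149 x [0.5809 0.5956 0.5988] y [0.2172 0.2324] 0.2261 z 0.1539
scene strap 513 x [0.5863 0.5896 0.5971] y [0.188  0.2627] 0.226 z 0.1259
scene cup 1513 x [0.5876 0.6115 0.6564] y [0.1967 0.2612] 0.23 z 0.0689
wrist rim x 0.5839 slope deg -0.11 pctl [0.5834 0.5868] 6336 zmax 0.1461
-120:0 -116:0 -112:146 -108:146 -104:147 -100:146 -96:147 -92:147 -88:147 -84:146 -80:146 -76:146 -72:146 -68:147 -64:147 -60:147 -56:146 -52:146 -48:146 -44:146 -40:147 -36:146 -32:147 -28:146 -24:147 -20:146 -16:146 -12:1
[... 503 characters left out ...]
81 zmax 0.147
-120:0 -116:144 -112:145 -108:146 -104:145 -100:145 -96:146 -92:147 -88:147 -84:146 -80:147 -76:143 -72:147 -68:145 -64:146 -60:149 -56:146 -52:145 -48:147 -44:146 -40:147 -36:144 -32:145 -28:145 -24:146 -20:144 -16:140 -12:148 -8:152 -4:149 0:133 4:119 8:118 12:123 16:145 20:147 24:146 28:145 32:148 36:146 40:143 44:149 48:147 52:147 56:147 60:138 64:124 68:0 72:0 76:0 80:0 84:0 88:0 92:0 96:0 100:0 104:0 108:0 112:0 116:0
top hook 48 x [0.5786 0.5792 0.5827] y [0.2159 0.2306] 0.2224 z 0.1538
top strap 185 x [0.5852 0.5867 0.5935] y [0.187  0.2629] 0.2228 z 0.1259
top cup 578 x [0.5792 0.5845 0.6551] y [0.1888 0.2605] 0.2192 z 0.0691
[-0.38859596  0.61034385 -1.24571457] 8.425
```

View pics/w4.png

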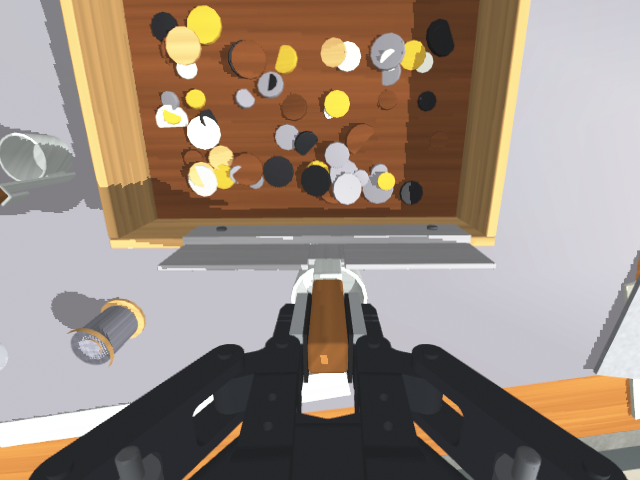

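The wrist view shows the tongue just inside the rim at (326,265), centred on the notch in the cup gap. Offsets are under 1 mm in both x and y, so I'll lower it.

apply_moves --motion '[{"dx": 0,"dy": 0,"dz": 0.005,"wx": 0,"wy": 0,"wz": 0,"hand": 0.0},{"dx": 0,"dy": 0,"dz": 0.005,"wx": 0,"wy": 0,"wz": 0,"hand": 0.0},{"dx": 0,"dy": 0,"dz": 0.005,"wx": 0,"wy": 0,"wz": 0,"hand": 0.0},{"dx": 0,"dy": 0,"dz": 0.004,"wx": 0,"wy": 0,"wz": 0,"hand": 0.0},{"dx": 0,"dy": 0,"dz": 0.002,"wx": 0,"wy": 0,"wz": 0,"hand": 0.0},{"dx": 0,"dy": 0,"dz": 0,"wx": 0,"wy": 0,"wz": 0,"hand": 0.0},{"dx": 0,"dy": 0,"dz": 0,"wx": 0,"wy": 0,"wz": 0,"hand": 0.0}]'

```text
clock: 9.3
tcp_pos: [0.6126, 0.137, 0.1794]
ee_rot: [2.382, 2.048, 0.0]
wrist_force: [1.1, -1.0, -1.0]
opening: 0.0155
```

apply_moves --motion '[{"dx": 0,"dy": 0,"dz": 0.002,"wx": 0,"wy": 0,"wz": 0,"hand": 0.0},{"dx": 0,"dy": 0,"dz": 0.002,"wx": 0,"wy": 0,"wz": 0,"hand": 0.0},{"dx": 0,"dy": 0,"dz": 0.002,"wx": 0,"wy": 0,"wz": 0,"hand": 0.0},{"dx": 0,"dy": 0,"dz": 0.001,"wx": 0,"wy": 0,"wz": 0,"hand": 0.0},{"dx": 0,"dy": 0,"dz": 0.001,"wx": 0,"wy": 0,"wz": 0,"hand": 0.0},{"dx": 0,"dy": 0,"dz": 0,"wx": 0,"wy": 0,"wz": 0,"hand": 0.0}]'

```text
clock: 10.05
tcp_pos: [0.6126, 0.137, 0.1712]
ee_rot: [2.382, 2.048, -0.0]
wrist_force: [-0.3, 0.6, -1.1]
opening: 0.0157
```

apply_moves --motion '[{"dx": 0,"dy": 0,"dz": 0.001,"wx": 0,"wy": 0,"wz": 0,"hand": 0.0},{"dx": 0,"dy": 0,"dz": 0.001,"wx": 0,"wy": 0,"wz": 0,"hand": 0.0},{"dx": 0,"dy": 0,"dz": 0.001,"wx": 0,"wy": 0,"wz": 0,"hand": 0.0},{"dx": 0,"dy": 0,"dz": 0,"wx": 0,"wy": 0,"wz": 0,"hand": 0.0},{"dx": 0,"dy": 0,"dz": 0,"wx": 0,"wy": 0,"wz": 0,"hand": 0.0}]'

```text
clock: 10.68
tcp_pos: [0.6126, 0.137, 0.1684]
ee_rot: [2.382, 2.048, -0.0]
wrist_force: [-0.2, 0.1, -1.0]
opening: 0.0155
```

apply_moves --motion '[{"dx": 0,"dy": 0,"dz": 0.001,"wx": 0,"wy": 0,"wz": 0,"hand": 0.0},{"dx": 0,"dy": 0,"dz": 0.001,"wx": 0,"wy": 0,"wz": 0,"hand": 0.0},{"dx": 0,"dy": 0,"dz": 0.001,"wx": 0,"wy": 0,"wz": 0,"hand": 0.0},{"dx": 0,"dy": 0,"dz": 0,"wx": 0,"wy": 0,"wz": 0,"hand": 0.0},{"dx": 0,"dy": 0,"dz": 0,"wx": 0,"wy": 0,"wz": 0,"hand": 0.0}]'

```text
clock: 11.3
tcp_pos: [0.6126, 0.137, 0.1653]
ee_rot: [2.382, 2.048, -0.0]
wrist_force: [0.3, -0.1, -1.3]
opening: 0.0156
```

apply_moves --motion '[{"dx": 0,"dy": 0,"dz": 0.0005,"wx": 0,"wy": 0,"wz": 0,"hand": 0.0},{"dx": 0,"dy": 0,"dz": 0.0005,"wx": 0,"wy": 0,"wz": 0,"hand": 0.0},{"dx": 0,"dy": 0,"dz": 0,"wx": 0,"wy": 0,"wz": 0,"hand": 0.0},{"dx": 0,"dy": 0,"dz": 0,"wx": 0,"wy": 0,"wz": 0,"hand": 0.0}]'

```text
clock: 11.8
tcp_pos: [0.6126, 0.137, 0.1643]
ee_rot: [2.382, 2.048, -0.0]
wrist_force: [0.1, 0.1, -2.5]
opening: 0.0156
```

apply_moves --motion '[{"dx": 0,"dy": 0,"dz": 0.0005,"wx": 0,"wy": 0,"wz": 0,"hand": 0.0},{"dx": 0,"dy": 0,"dz": 0.0005,"wx": 0,"wy": 0,"wz": 0,"hand": 0.0},{"dx": 0,"dy": 0,"dz": 0,"wx": 0,"wy": 0,"wz": 0,"hand": 0.0},{"dx": 0,"dy": 0,"dz": 0,"wx": 0,"wy": 0,"wz": 0,"hand": 0.0}]'

```text
clock: 12.3
tcp_pos: [0.6126, 0.137, 0.1633]
ee_rot: [2.382, 2.048, -0.0]
wrist_force: [0.3, -0.2, -0.5]
opening: 0.0155
```

```bash
python3 rel.py | grep -v ' -120'| grep -v '^-120'; python3 -c "
from h import *
c=cap('wrist');save(c,'w5.png');s=env.state();print(s['wrist_force'],s['torque'],s['clock'])
c=cap('scene');cv2.imwrite('pics/s5.png',cv2.resize(c['pixels'][180:380,300:540,::-1],(720,600),interpolation=cv2.INTER_CUBIC))"
```

```text
tcp 0.585986758040731 0.22502392778481514 0.16329704117524563
scene rim x 0.5892 slope deg 0.03 pctl [0.5863 0.5948] 2129 zmax 0.1478
scene hook 527 x [0.5866 0.5895 0.597 ] y [0.1873 0.2626] 0.226 z 0.1163
scene strap 539 x [0.5863 0.5893 0.5968] y [0.1877 0.2627] 0.2264 z 0.0883
scene cup 1464 x [0.5873 0.6113 0.6561] y [0.1962 0.2609] 0.2295 z 0.0313
wrist rim x 0.584 slope deg -0.09 pctl [0.5786 0.5866] 10412 zmax 0.1464
wrist hook 2250 x [0.5767 0.5838 0.5844] y [0.1875 0.2626] 0.225 z 0.1163
wrist strap 2410 x [0.5776 0.5801 0.5841] y [0.1872 0.263 ] 0.2251 z 0.0883
wrist cup 4869 x [0.5479 0.5674 0.5799] y [0.1874 0.2627] 0.2251 z 0.0322
top rim x 0.5857 slope deg -2.24 pctl [0.5789 0.589 ] 450 zmax 0.1469
top hook 126 x [0.5784 0.5854 0.5864] y [0.1875 0.2571] 0.2178 z 0.1164
top strap 251 x [0.5791 0.5818 0.5859] y [0.1874 0.2622] 0.2245 z 0.0884
top cup 1079 x [0.5482 0.5701 0.6535] y [0.1878 0.2627] 0.223 z 0.0317
[ 0.73485587  0.44293665 -1.31561091] [-0.00313623  0.055224    0.01106756] 12.5
```

View pics/s5.png

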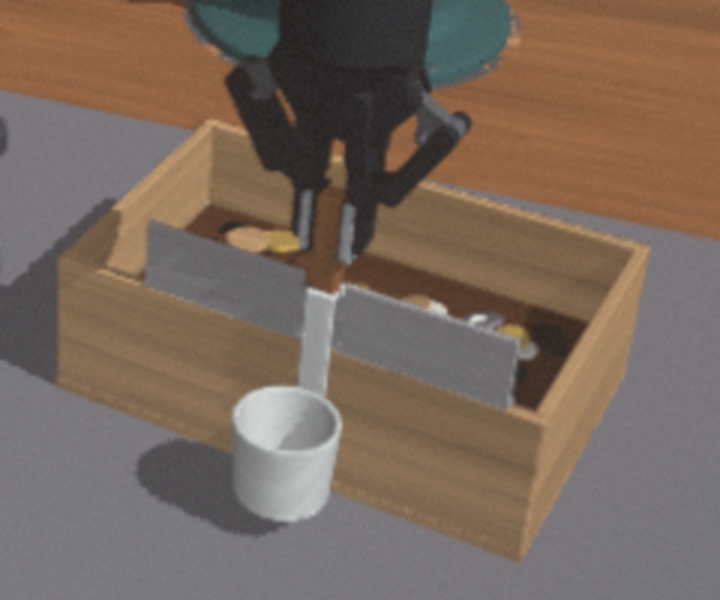

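The crop shows the strap in the notch at about (318,330), with the cup outside. It still hangs on the gripper, so I'll lower it in 0.5 mm steps until it is carried.

apply_moves --motion '[{"dx": 0,"dy": 0,"dz": 0.0005,"wx": 0,"wy": 0,"wz": 0,"hand": 0.0},{"dx": 0,"dy": 0,"dz": 0.0005,"wx": 0,"wy": 0,"wz": 0,"hand": 0.0},{"dx": 0,"dy": 0,"dz": 0,"wx": 0,"wy": 0,"wz": 0,"hand": 0.0},{"dx": 0,"dy": 0,"dz": 0,"wx": 0,"wy": 0,"wz": 0,"hand": 0.0}]'

```text
clock: 13.05
tcp_pos: [0.6128, 0.137, 0.163]
ee_rot: [2.382, 2.048, 0.001]
wrist_force: [-3.0, -0.7, 9.9]
opening: 0.0155
```

apply_moves --motion '[{"dx": 0,"dy": 0,"dz": 0.0003,"wx": 0,"wy": 0,"wz": 0,"hand": 0.0},{"dx": 0,"dy": 0,"dz": 0,"wx": 0,"wy": 0,"wz": 0,"hand": 0.0},{"dx": 0,"dy": 0,"dz": 0,"wx": 0,"wy": 0,"wz": 0,"hand": 0.0}]'

```text
clock: 13.42
tcp_pos: [0.6128, 0.137, 0.163]
ee_rot: [2.382, 2.048, 0.001]
wrist_force: [-4.7, -1.0, 12.4]
opening: 0.0156
```

apply_moves --motion '[{"dx": 0,"dy": 0,"dz": -0.0005,"wx": 0,"wy": 0,"wz": 0,"hand": 0.0},{"dx": 0,"dy": 0,"dz": -0.0002,"wx": 0,"wy": 0,"wz": 0,"hand": 0.0},{"dx": 0,"dy": 0,"dz": 0,"wx": 0,"wy": 0,"wz": 0,"hand": 0.0}]' --grip_force 20

```text
clock: 13.8
tcp_pos: [0.6127, 0.137, 0.1631]
ee_rot: [2.382, 2.048, 0.001]
wrist_force: [-1.7, -1.6, 6.3]
opening: 0.0156
```

apply_moves --motion '[{"dx": 0,"dy": 0,"dz": 0,"wx": 0,"wy": 0,"wz": 0,"hand": 0.018},{"dx": 0,"dy": 0,"dz": 0,"wx": 0,"wy": 0,"wz": 0,"hand": 0.022},{"dx": 0,"dy": 0,"dz": 0,"wx": 0,"wy": 0,"wz": 0,"hand": 0.03},{"dx": 0,"dy": 0,"dz": 0,"wx": 0,"wy": 0,"wz": 0,"hand": 0.045},{"dx": 0,"dy": 0,"dz": 0,"wx": 0,"wy": 0,"wz": 0,"hand": 0.045},{"dx": 0,"dy": 0,"dz": 0,"wx": 0,"wy": 0,"wz": 0,"hand": 0.045}]'

```text
clock: 14.55
tcp_pos: [0.6126, 0.137, 0.1627]
ee_rot: [2.382, 2.048, -0.0]
wrist_force: [0.2, 0.3, 0.7]
opening: 0.0452
```

```bash
python3 -c "
from h import *
c=cap('wrist');save(c,'w6.png');s=env.state();print(s['tcp_pos'],s['wrist_force'],s['clock'])"
```

```text
[0.61255911 0.13701234 0.16269632] [ 1.00970282 -0.09788741  1.43817364] 14.6
```

View pics/w6.png

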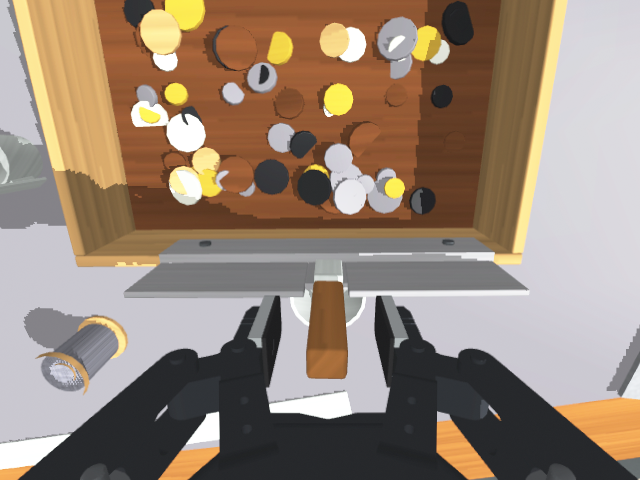

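Released: the grip at (327,330) stands free between the open fingers, and the tongue sits in the notch at (328,270). Next I'll retreat straight up.

apply_moves --motion '[{"dx": 0,"dy": 0,"dz": -0.01,"wx": 0,"wy": 0,"wz": 0,"hand": 0.045},{"dx": 0,"dy": 0,"dz": -0.02,"wx": 0,"wy": 0,"wz": 0,"hand": 0.045},{"dx": 0,"dy": 0,"dz": -0.03,"wx": 0,"wy": 0,"wz": 0,"hand": 0.045},{"dx": 0,"dy": 0,"dz": -0.03,"wx": 0,"wy": 0,"wz": 0,"hand": 0.045},{"dx": 0,"dy": 0,"dz": -0.03,"wx": 0,"wy": 0,"wz": 0,"hand": 0.045},{"dx": 0,"dy": 0,"dz": -0.01,"wx": 0,"wy": 0,"wz": 0,"hand": 0.045},{"dx": 0,"dy": 0,"dz": 0,"wx": 0,"wy": 0,"wz": 0,"hand": 0.045},{"dx": 0,"dy": 0,"dz": 0,"wx": 0,"wy": 0,"wz": 0,"hand": 0.045}]'

```text
clock: 15.6
tcp_pos: [0.6122, 0.137, 0.2918]
ee_rot: [-2.382, -2.048, 0.002]
wrist_force: [0.5, 0.1, -0.6]
opening: 0.0453
```

```bash
python3 - <<'E'
from h import *
a=np.radians(-8.4); X=np.array([np.cos(a),np.sin(a)]); Y=np.array([-np.sin(a),np.cos(a)])
prev=None
for n in('scene','wrist','scene'):
    c=cap(n); q=world(c).reshape(-1,3); b=np.c_[q[:,:2]@X,q[:,:2]@Y,q[:,2]]
    g=b[(abs(b[:,0]-.586)<.03)&(abs(b[:,1]-.2248)<.03)&(b[:,2]>.15)&(b[:,2]<.23)]
    print(n,'grip',len(g),g.mean(0).round(4),g.min(0).round(4),g.max(0).round(4))
    for z in(.155,.17,.185):
        h=g[abs(g[:,2]-z)<.007]; print(z,np.median(h,0).round(4) if len(h) else '')
s=env.state(); print(s['clock'],s['tcp_pos'],s['wrist_force'])
cv2.imwrite('pics/s7.png',cv2.resize(c['pixels'][150:350,200:540,::-1],(800,470),interpolation=cv2.INTER_CUBIC))
E
```

```text
scene grip 341 [0.5937 0.2258 0.1791] [0.5813 0.2156 0.1501] [0.5995 0.2338 0.2028]
0.155 [0.5945 0.2265 0.1556]
0.17 [0.5948 0.2261 0.1693]
0.185 [0.5951 0.2263 0.1852]
wrist grip 707 [0.584  0.2242 0.1878] [0.5793 0.2163 0.1501] [0.5943 0.2324 0.2017]
0.155 [0.58   0.2247 0.1566]
0.17 [0.5805 0.2247 0.1704]
0.185 [0.5809 0.2247 0.185 ]
scene grip 341 [0.5937 0.2258 0.1792] [0.5816 0.2162 0.1506] [0.5997 0.2329 0.2036]
0.155 [0.5943 0.2277 0.1566]
0.17 [0.5948 0.2265 0.1701]
0.185 [0.5955 0.2265 0.1853]
15.75 [0.61230184 0.13695333 0.29188376] [0.3396731  0.66548823 0.46742829]
```

View pics/s7.png

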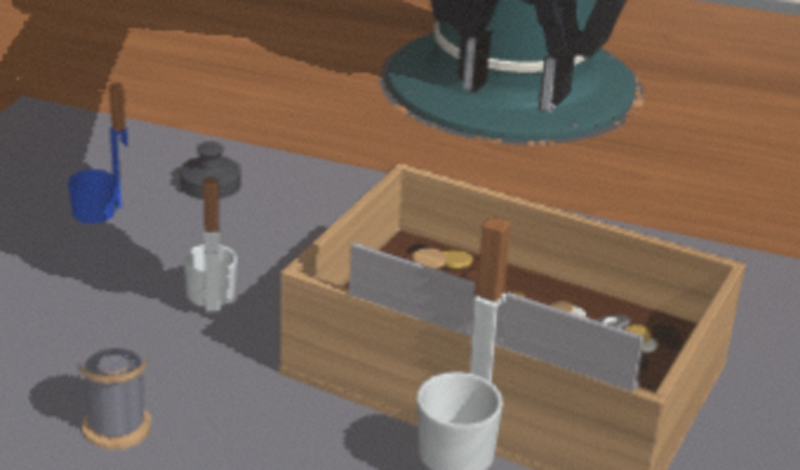

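The dipper hangs home: the grip top measures about 0.201 m against 0.200 m expected. Tilt is about 0.03 rad and two successive readings agree.

```bash
python3 -c "
from plant import env
print(env.hand_in())"
```

```text
the job is handed in; nothing more can be done
None
```

The large white dipper is hanging by its hook in the rim notch, cup outside the box. I released it, moved the gripper clear and handed the job in at about 16 s. No verdict is reported.

- **Placing:** I found the notch in the camera data and lowered the hook straight into it. No sliding along the rim was needed. The wrist force peaked at about 12 N when the hook seated, against the 25 N limit.
- **Last checks:**
  - The top of the grip measured about 201–203 mm, where 200 mm is expected fully home. The cameras read about 1.5 mm high.
  - Tilt was about 0.03 rad, and two successive readings agreed, so it was still.
  - The gripper was about 90 mm above the dipper.
- **Bystanders:** I came near none of the three. The spool and weight look undisturbed in the last picture. The jar was outside that crop, so I did not check it at the end.
- **Failures:** My first two move calls were refused because the rows left out some fields. Nothing moved, and no check failed. The cameras' x positions differed by 1–2 mm, so I aligned the hook and rim within each camera's own image.

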